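# Put a delivered stack of packs away in the stock trays

### The arm

A 7-joint arm with a two-finger parallel gripper is mounted at the origin on the work surface. World frame = base frame: x ahead of the robot, y to its left, z up, the work surface at z = 0. Lengths are in mm, angles in rad, forces in N, time in s.
With the tool pointing down it reaches from about 350 to 900 mm from the base axis. Payload 7.2 kg.
Tool frame: the origin (TCP) lies at the very end of the fingers, on their centre line; the grasp point (between the pads) lies 19 mm behind it (robot.tcp_to_grasp is the distance from the TCP to the grasp point, in mm); z points along the fingers, y is the line along which they close (so a half turn about z gives the same grasp; the last joint's range is limited). The gripper opens to 88 mm and grips with 3 to 60 N. Pads are 20 mm wide; open, the fingers measure 115 mm over their backs; the gripper's body (75 mm by 178 mm) begins 61 mm behind the grasp point.
Start: joints at [1.204, 0.411, -0.013, 1.596, 0.006, 1.134, -0.082], TCP at [183.972, -597.315, 184.553] pointing down, gripper open.
Joint ranges: [-2.95, 2.95], [-0.29, 1.99], [-1.47, 1.44], [0.14, 2.54], [-1.03, 4.17], [0.13, 1.85], [-2.86, 2.86]. Speed limits (rad/s): [2.39, 2.39, 3.01, 3.01, 3.14, 3.14, 3.14].

### API

Orientations are given as a 3x3 rotation matrix whose columns are the frame's x, y, z axes.
In Python, from plant import readout, read_camera, get_calibration, workorder, robot gives the robot as it stands.
- The arm moves only by the tool arm_command, never from a script. Its argument "motion" is one flat list of numbers, 7 for each row, row after row: the shift along the world's x, y, z in m, then the turn, a rotation vector about the world's x, y, z in degrees, then the opening, from 0 (shut) to 1 (fully open). In form: [dx, dy, dz, wx, wy, wz, grip, dx, dy, dz, wx, wy, wz, grip, ...]. A call has 1 to 10 rows; each row shifts and turns the commanded pose from where the row before left it; what a row does not reach is not made up. A row lasts 1/10 s, in which the tool goes at most 50 mm and 8.59 degrees, less where a joint would pass 70% of its speed; a pose out of reach is approached as far as the arm can. A call is refused whole if a number of a shift passes 0.05 or a number of a turn 8.59, either way. A call with a gripper value outside its range is refused whole. The fingers move at their own pace and stop on an object; the grip force is fixed at half the most. Time passes only in rows, so rows that do not move let the fingers close. It gives the time, the measured TCP pose, the force, the opening and the grip force at its end, in the units of the state.
- readout.get_state(): the state, without advancing time (a new reading comes with each control period).
- read_camera(name): name is "scene" or "top" or "wrist"; returns the picture (384x512x3 uint8, red, green, blue); there is no depth.
- get_calibration(name): a dict with "fx", "fy", "cx", "cy" (pixels), "world_from_camera" (4x4, takes a point from camera to world coordinates); the wrist camera has in their place "mount" (4x4, takes a point from camera to tool coordinates, whose origin is the TCP and whose axes are the flange's). Camera axes: x right, y down, z forward; pixel columns grow to the right and rows downward; lengths in mm; the calibration is good to about 2 mm. A picture is of the moment at which its call begins: read the wrist's pose just before it. get_calibration takes no time and is no camera call.
- workorder.finish_job(): hands the job in; it is judged then, once.
The state is a dict: "clock": time; "joints": joint angles; "qd": joint speeds; "joint_efforts": joint torques, N m; "position": TCP position; "tcp_rot": TCP orientation; "contact_force": force on the tool from outside, world axes, zero at the start; "ft_torque": the same for the moment, N m; "finger_gap": opening from 0.0 (shut) to 1.0 (fully open); "grasp_force": force on a finger pad.
Only numpy, scipy, OpenCV 4.12 (cv2) and the standard library are available. Lean on these libraries where they do the work, as an engineer would, in place of code of your own. Each camera call takes 0.05 s, during which the arm holds its last target. There are 200 camera calls.

### The job

A delivery stands stacked on the stock-room bench: a slim box on a round tub on a short carton on a long carton. Take the stack apart and put each pack away in the empty front pocket of the tray that already holds one of its kind, standing flat on the pocket's floor the same way up as it came and with its long side along the tray. Set the packs down without dropping or tipping any, and do not knock over or shift the spray can and the oil bottle that stand among the trays.

Things in the scene. Friction and masses are not known exactly. Their poses are not given: they have to be found in the camera images.
- carton_long: Long cardboard carton, 116 x 66 x 42 mm (x, y, height), with a clear tape strip lengthwise on top. Lowest of the stack, standing on the bench. Origin: centre of its underside; x along the 116 mm side, z up. 0.3 to 0.65 kg. It is gripped across its 66 mm width.
- carton_short: Short cardboard carton, 76 x 56 x 40 mm (x, y, height), with a clear tape strip lengthwise on top. Second from the bottom, on the long carton, its long side within 9 degrees of the long carton's. Origin: centre of its underside; x along the 76 mm side, z up. 0.2 to 0.45 kg.
- tub: Round white plastic tub with a closed lid, standing on the short carton; lid 52 mm across (the top 10 mm, with a small pull tab that gives way), body 47 to 49 mm across below it, 42 mm high. Origin: centre of its underside, z up; its turn about z does not matter. 0.14 to 0.28 kg.
- slim_box: Slim cardboard box, 60 x 26 x 36 mm (x, y, height), top of the stack, on the tub's lid, turned any way (its yaw may be anything). Origin: centre of its underside; x along the 60 mm side, z up. 0.07 to 0.14 kg. The lid reaches out beside it on its long sides, so fingertips must stay above the lid (grip its upper part).
- tray_long: Fixed grey stock tray: two equal pockets along its x, yaw within 6 deg of world x. The rear one already holds a long carton like carton_long, 42 mm high. Origin: at bench level under the centre of the empty front pocket (nearer the robot); x towards the rear pocket (139 mm on), z up. Pockets 136 (x) by 86 mm (y) inside, floor 3 mm above the bench, walls 3 mm thick, 8 mm above that floor.
- tray_short: Fixed grey stock tray: two equal pockets along its x, yaw within 6 deg of world x. The rear one already holds a short carton like carton_short, 40 mm high. Origin: at bench level under the centre of the empty front pocket (nearer the robot); x towards the rear pocket (99 mm on), z up. Pockets 96 (x) by 76 mm (y) inside, floor 3 mm above the bench, walls 3 mm thick, 8 mm above that floor.
- tray_tub: Fixed grey stock tray: two equal pockets along its x, yaw within 6 deg of world x. The rear one already holds a white tub like the one in the stack, 42 mm high. Origin: at bench level under the centre of the empty front pocket (nearer the robot); x towards the rear pocket (75 mm on), z up. Pockets 72 (x) by 72 mm (y) inside, floor 3 mm above the bench, walls 3 mm thick, 8 mm above that floor.
- tray_slim: Fixed grey stock tray: two equal pockets along its x, yaw within 6 deg of world x. The rear one already holds a slim box like slim_box, 36 mm high. Origin: at bench level under the centre of the empty front pocket (nearer the robot); x towards the rear pocket (83 mm on), z up. Pockets 80 (x) by 46 mm (y) inside, floor 3 mm above the bench, walls 3 mm thick, 8 mm above that floor.
- spray_can: Bystander: aluminium spray can with a white cap, 44 mm in diameter, 148 mm high, standing loose between the trays. Origin: centre of its underside.
- oil_bottle: Bystander: small white oil bottle with a black cap, 38 mm in diameter, 105 mm high, standing loose between the trays. Origin: centre of its underside.
Mind the look-alikes: they are no part of the job. What is shaped like the tray_short but orange or yellow is not meant. Leave any turquoise look-alike of the tub alone.

How it is judged:
By the outcome, as a careful person would: the job done as asked, in the order asked, and still so for the second after the job is handed in, with the robot touching nothing.
It also fails if it takes over 122 s, if anything falls off the work surface, if the arm or the gripper's body presses on something with over 40 N, if the wrist force passes 120 N, or if a joint passes its speed limit or range.

## Working session

There is one attempt and no reset: what is moved stays moved. The work goes in short steps, Python scripts to look and compute and a tool call to move; the robot and the scene stay as the last step left them, time stands still between calls to the robot, and variables do not carry over. Pictures are saved under pics/ and viewed, at most 14 in all, crops included, and the job is handed in when it is done.

Besides the shell and the picture viewer there is one more tool, called after "Emit:" by a JSON object that holds its "op" and its "data". arm_command: Moves the arm, as the interface text tells. Its arguments: {"type":"object","properties":{"motion":{"type":"array"}},"required":["motion"]}

```bash
mkdir -p pics; python3 - <<'E'
from plant import readout, read_camera, get_calibration, robot
import cv2, numpy as np
np.set_printoptions(precision=3,suppress=True)
for n in ("scene","top"):
    im=read_camera(n); cv2.imwrite(f"pics/{n}0.png",cv2.resize(im[:,:,::-1],(768,576),interpolation=cv2.INTER_CUBIC)); np.save(n+"0.npy",im)
    print(n,get_calibration(n))
print(get_calibration("wrist"));s=readout.get_state();print({k:s[k] for k in("clock","position","tcp_rot","finger_gap","contact_force")})
E
```

```text
scene {'fx': 475.38309631750036, 'fy': 475.38309631750036, 'cx': 248.45304183051692, 'cy': 194.80622906776424, 'world_from_camera': array([[   0.869,    0.274,   -0.412,  934.103],
       [   0.495,   -0.5  ,    0.711, -885.539],
       [  -0.011,   -0.821,   -0.57 ,  801.279],
       [   0.   ,    0.   ,    0.   ,    1.   ]])}
top {'fx': 483.70665363369534, 'fy': 483.70665363369534, 'cx': 252.73395188100247, 'cy': 193.50998696046747, 'world_from_camera': array([[   0.002,   -0.993,    0.116,  281.224],
       [  -1.   ,   -0.003,   -0.01 ,   -0.164],
       [   0.011,   -0.116,   -0.993, 1339.795],
       [   0.   ,    0.   ,    0.   ,    1.   ]])}
{'fx': 288.53408369365695, 'fy': 288.53408369365695, 'cx': 256.3047062355158, 'cy': 189.45264755315273, 'mount': array([[   0.001,   -0.97 ,   -0.245,   67.211],
       [   1.   ,    0.001,   -0.001,   -0.158],
       [   0.001,   -0.245,    0.97 , -200.265],
       [   0.   ,    0.   ,    0.   ,    1.   ]])}
{'clock': 0.1, 'position': array([ 183.806, -596.866,  183.811]), 'tcp_rot': array([[ 0.956,  0.294, -0.   ],
       [ 0.294, -0.956,  0.001],
       [-0.   , -0.001, -1.   ]]), 'finger_gap': 1.000390381229472, 'contact_force': array([-0.538,  0.03 ,  0.723])}
```

View pics/scene0.png

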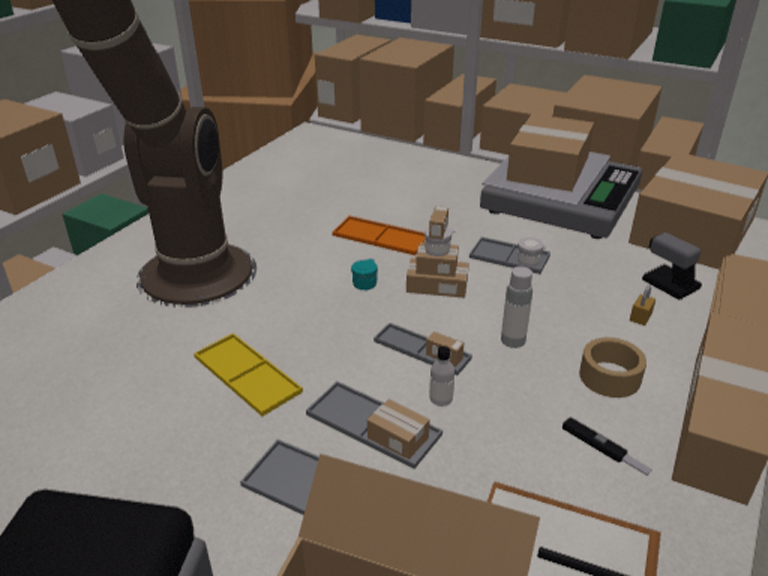

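View pics/top0.png

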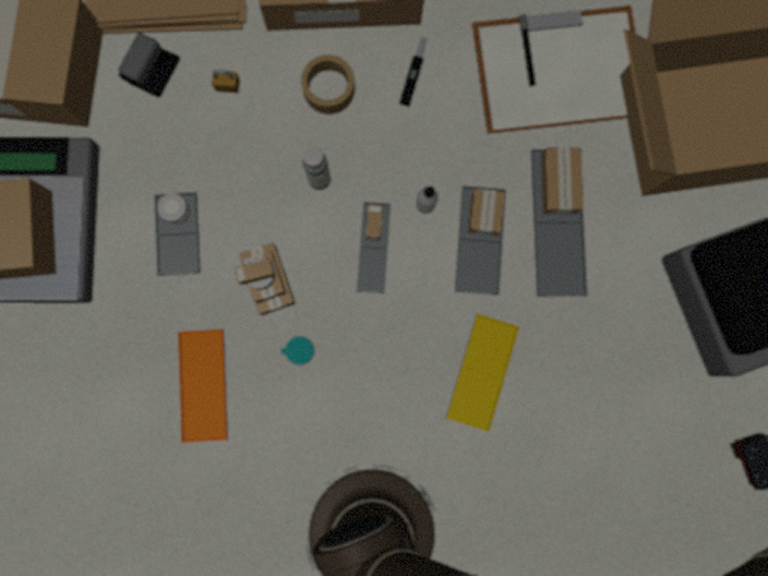

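Scene view: the stack is near (437,255), the turquoise look-alike tub at (364,274), the orange tray at (380,235) and the yellow tray at (248,372).

Top view: the grey trays hold a tub at (177,234), a slim box at (373,247), a short carton at (480,240) and a long carton at (558,222). The stack is at (264,277), the can at (316,168) and the bottle at (427,198). Orange (203,385) and yellow (483,372) are the wrong colour, so the grey tray at (480,240) is tray_short.

Next I'll fit the tray poses.

```bash
cat > h.py <<'E'
import numpy as np, cv2
from plant import readout, read_camera, get_calibration
np.set_printoptions(precision=1,suppress=True)
def cam(n,s=None):
    c=get_calibration(n)
    if n=="wrist":
        T=np.eye(4);T[:3,:3]=s["tcp_rot"];T[:3,3]=s["position"];W=T@c["mount"]
    else: W=c["world_from_camera"]
    return c,W
def proj(P,C):
    c,W=C; q=(np.asarray(P,float)-W[:3,3])@W[:3,:3]
    return np.c_[c["fx"]*q[:,0]/q[:,2]+c["cx"],c["fy"]*q[:,1]/q[:,2]+c["cy"]]
def unproj(uv,z,C):
    c,W=C; uv=np.atleast_2d(uv).astype(float)
    d=np.c_[(uv[:,0]-c["cx"])/c["fx"],(uv[:,1]-c["cy"])/c["fy"],np.ones(len(uv))]@W[:3,:3].T
    return W[:3,3]+d*((z-W[2,3])/d[:,2])[:,None]
def rect(x,y,yaw,x0,x1,w,z):
    c,s=np.cos(yaw),np.sin(yaw)
    return [[x+c*a-s*b,y+s*a+c*b,z] for a,b in((x0,-w),(x1,-w),(x1,w),(x0,w))]
def rect3(im,C,pose,l,w,z,col,S=1):
    p=proj(rect(*pose,-l/2,l/2,w/2,z),C)*S; cv2.polylines(im,[np.round(p*16).astype(int)],True,col,1,cv2.LINE_AA,4)
E
python3 - <<'E'
from h import *
from scipy.optimize import minimize
im=np.load("top0.npy");C=cam("top")
g=cv2.cvtColor(im,cv2.COLOR_RGB2GRAY);hsv=cv2.cvtColor(im,cv2.COLOR_RGB2HSV)
for u,v in((119,168),(248,180),(320,175),(375,170),(300,230),(100,150)):print(u,v,im[v,u],hsv[v,u])
S=4;G=cv2.GaussianBlur(cv2.resize(g,None,fx=S,fy=S,interpolation=cv2.INTER_LINEAR),(0,0),2).astype(float)
out=cv2.resize(im,None,fx=3,fy=3,interpolation=cv2.INTER_CUBIC)
for n,(u,v),L,W in(("tub",(179,256),72,72),("slim",(371,268),80,46),("short",(479,263),96,76),("long",(560,262),136,86)):
    p0=unproj([u*2/3,v*2/3],11,C)[0]
    def cost(p):
        m=lambda d,val=1:cv2.fillPoly(np.zeros(G.shape,np.uint8),[np.round((proj(rect(p[0],p[1],p[2],-L/2-3-d,L/2,W/2+3+d,11),C)*S+S/2-.5)*16).astype(int)],1,cv2.LINE_8,4)>0
        a=m(0);b=m(8)&~a
        # exclude ring above divider handled by x1 fixed
        return G[a].mean()-G[b].mean()
    r=min((minimize(cost,[p0[0]+i,p0[1]+j,k],method="Nelder-Mead",options=dict(initial_simplex=[[p0[0]+i,p0[1]+j,k],[p0[0]+i+8,p0[1]+j,k],[p0[0]+i,p0[1]+j+8,k],[p0[0]+i,p0[1]+j,k+.06]],maxiter=150)) for i in(-6,6) for j in(0,) for k in(-.05,.05)),key=lambda r:r.fun)
    print(n,r.x,"yaw deg",np.degrees(r.x[2]),r.fun)
    rect3(out,C,r.x,L,W,3,(255,0,0),3)
    c,s=np.cos(r.x[2]),np.sin(r.x[2]);rect3(out,C,(r.x[0]+c*(L+3),r.x[1]+s*(L+3),r.x[2]),L,W,3,(0,255,0),3)
for n,uv,z in(("can",(315,156),148),("bottle",(429,190),105),("slimtop",(257,270),160)):print(n,unproj(np.array(uv)*2/3,z,C))
cv2.imwrite("pics/fit.png",out[330:750,230:1230][:, :,::-1][:, :800*1000//800] if 0 else cv2.resize(out[240:690,280:1200][:,:,::-1],(800,391)))
E
```

```text
119 168 [83 86 89] [105  17  89]
248 180 [74 79 77] [78 16 79]
320 175 [75 77 79] [105  13  79]
375 170 [70 74 75] [96 17 75]
300 230 [123 122 116] [ 26  15 123]
100 150 [124 125 117] [ 34  16 125]
tub [502.9 359.6   0.1] yaw deg 3.8449017928963665 -30.2305869138397
slim [475.1   0.5  -0.1] yaw deg -3.935066408022273 -34.47789595588422
short [ 481.4 -197.3   -0.1] yaw deg -4.61571786369375 -39.137402888034444
long [ 496.5 -349.5    0. ] yaw deg 0.870548057994519 -39.336576040826756
can [[648.5  96.3 148. ]]
bottle [[601.9 -99.5 105. ]]
slimtop [[451.9 188.  160. ]]
```

View pics/fit.png

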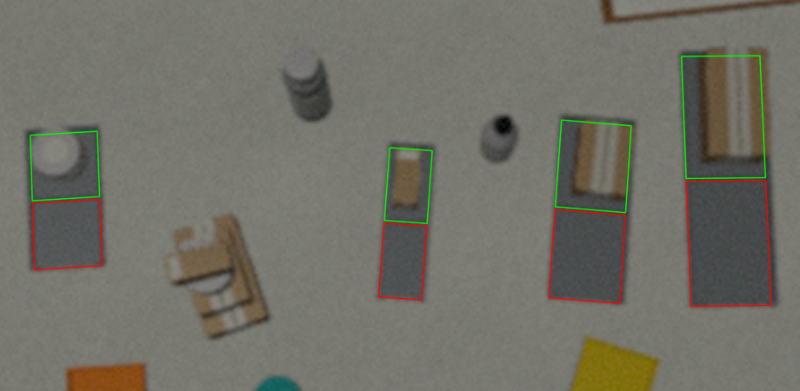

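The tray fits line up with the pocket outlines (red) in all four trays. Now I'll move above the stack.

Emit:
{"op": "arm_command", "data": {"motion": [0.03,0.035,0.012,0,0,8,1,0.033,0.045,0.012,0,0,8,1,0.033,0.045,0.012,0,0,8,1,0.033,0.045,0.012,0,0,8,1,0.033,0.045,0.01,0,0,8,1,0.033,0.045,0.01,0,0,8,1,0.033,0.045,0.01,0,0,8,1,0.033,0.045,0,0,0,8,1,0,0.048,0,0,0,8,1,0,0.048,0,0,0,8,1]}}

```text
clock: 1.1
position: [417.8, -186.4, 254.1]
tcp_rot: [[-0.131, 0.991, -0.001], [0.991, 0.131, 0.001], [0.001, -0.0, -1.0]]
contact_force: [0.6, 0.4, -0.1]
finger_gap: 0.998
grasp_force: 0.0
```

Emit:
{"op": "arm_command", "data": {"motion": [0,0.048,0,0,0,3,1,0,0.048,0,0,0,0,1,0,0.048,0,0,0,0,1,0,0.048,0,0,0,0,1,0,0.048,0,0,0,0,1,0,0.045,0,0,0,0,1,0,0.035,0,0,0,0,1,0,0.014,0,0,0,0,1,0,0,0,0,0,0,1]}}

```text
clock: 2.0
position: [417.0, 147.5, 254.4]
tcp_rot: [[-0.18, 0.984, -0.0], [0.984, 0.18, 0.001], [0.001, -0.0, -1.0]]
contact_force: [-0.2, -0.4, -0.4]
finger_gap: 1.001
grasp_force: 0.0
```

```bash
cat > look.py <<'E'
from h import *
import sys
s=readout.get_state();im=read_camera("wrist");np.save("w.npy",im);np.save("s.npy",s,allow_pickle=True)
cv2.imwrite(f"pics/{sys.argv[1]}.png",cv2.resize(im[:,:,::-1],(768,576),interpolation=cv2.INTER_CUBIC))
R=s["tcp_rot"];print(s["clock"],s["position"],"yangle",np.degrees(np.arctan2(R[1,1],R[0,1])),R[:,2],s["joints"])
E
python3 look.py w1
```

```text
2.0 [417.  147.5 254.4] yangle 10.365076377791649 [-0.  0. -1.] [ 0.4  0.1 -0.8  1.9  0.1  1.2 -0.3]
```

View pics/w1.png

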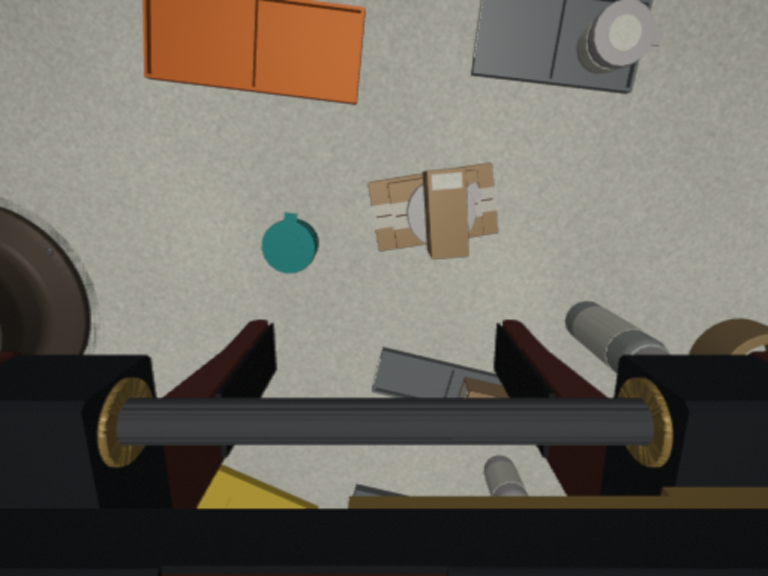

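The wrist view shows the slim box top at about (448,213), the tub lid behind it at (412,215), and both cartons beneath. The turquoise tub is at (290,243), off to the side.

```bash
python3 - <<'E'
from h import *
s=np.load("s.npy",allow_pickle=True).item();C=cam("wrist",s);im=np.load("w.npy")
def q(n,uv,z):
    P=unproj(np.array(uv)*2/3,z,C);a=P[1]-P[0];b=P[2]-P[1]
    print(n,P.mean(0),np.linalg.norm(a),np.linalg.norm(b),np.linalg.norm(P[3]-P[2]),np.linalg.norm(P[0]-P[3]),"ang",np.degrees(np.arctan2(a[1],a[0])),np.degrees(np.arctan2(b[1],b[0])))
q("slim",[(426,170),(462,169),(469,256),(433,258)],160)
q("long",[(368,182),(491,163),(498,233),(378,250)],42)
cv2.imwrite("pics/c1.png",cv2.resize(im[100:180,230:345][:,:,::-1],None,fx=6,fy=6,interpolation=cv2.INTER_CUBIC))
E
```

```text
slim [452.  195.9 160. ] 23.680421027727533 58.52919619609596 24.858383089491 59.164525879999076 ang 11.94177011680887 -72.37728467638082
long [456.1 192.7  42. ] 114.39654489238958 65.2180866981203 115.76883810390088 64.44321053336554 ang 18.94230720761956 -70.3133551162844
```

View pics/c1.png

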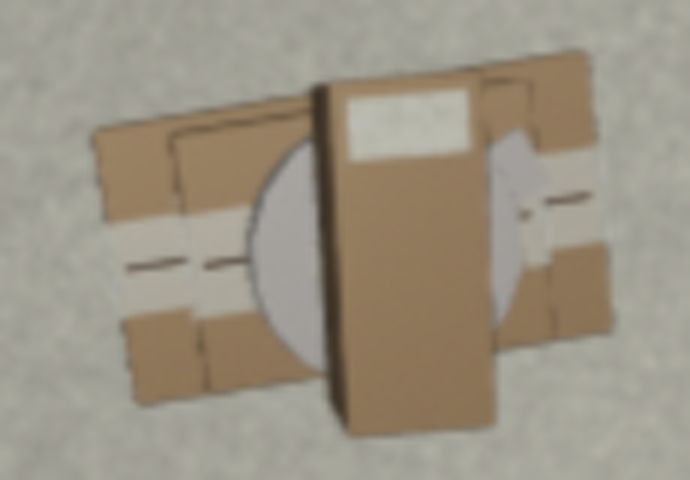

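```bash
python3 - <<'E'
from h import *
s=np.load("s.npy",allow_pickle=True).item();C=cam("wrist",s)
def q(n,uv,z):
    P=unproj(np.array(uv)/6+[230,100],z,C);a=P[1]-P[0];b=P[2]-P[1];c=P[3]-P[2];d=P[0]-P[3]
    A=lambda v:np.degrees(np.arctan2(v[1],v[0]))
    print(n,P.mean(0),[np.linalg.norm(v).round(1) for v in(a,b,c,d)],"ang",A(a),A(b)+90,A(-c),A(-d)+90)
q("slim",[(328,87),(486,75),(495,425),(348,435)],160)
q("short",[(172,133),(530,80),(555,342),(208,392)],82)
q("long",[(95,130),(586,50),(612,332),(137,403)],42)
q("lid",[(250,255),(388,117),(526,255),(388,393)],124)
print(proj([[452,193,160]],C)*1.5)
E
```

```text
slim [452.7 195.6 160. ] [np.float64(26.0), np.float64(58.6), np.float64(25.4), np.float64(58.5)] ang 14.614539881876963 14.553779302778167 14.37827719362308 15.159494941338394
short [454.  193.4  82. ] [np.float64(75.3), np.float64(55.3), np.float64(75.6), np.float64(55.4)] ang 18.611709717384226 18.977403993145643 18.70147997660385 18.636058182976768
long [456.7 192.6  42. ] [np.float64(114.3), np.float64(65.6), np.float64(114.7), np.float64(64.8)] ang 19.404969315699407 19.251399806093048 19.00720356077533 18.890185046635594
lid [453.4 193.2 124. ] [np.float64(35.8), np.float64(37.0), np.float64(36.5), np.float64(37.7)] ang 55.50299305389902 57.0988492429227 56.64213671886616 56.04222371366772
[[446.7 218.6]]
```

Emit:
{"op": "arm_command", "data": {"motion": [0.02,0.024,0,0,0,4.3,1,0.016,0.024,0,0,0,0,1,0,0,-0.02,0,0,0,1,0,0,-0.025,0,0,0,1,0,0,-0.025,0,0,0,1,0,0,-0.02,0,0,0,1,0,0,-0.015,0,0,0,1,0,0,-0.01,0,0,0,1,0,0,-0.005,0,0,0,1,0,0,0,0,0,0,1]}}

```text
clock: 3.05
position: [453.6, 192.5, 134.3]
tcp_rot: [[-0.248, 0.969, -0.001], [0.969, 0.248, -0.001], [-0.0, -0.001, -1.0]]
contact_force: [0.3, -0.1, 0.6]
finger_gap: 1.0
grasp_force: 0.0
```

Emit:
{"op": "arm_command", "data": {"motion": [0,0,0,0,0,0,0.5,0,0,0,0,0,0,0.4,0,0,0,0,0,0,0.3,0,0,0,0,0,0,0.2,0,0,0,0,0,0,0.1,0,0,0,0,0,0,0,0,0,0,0,0,0,0,0,0,0,0,0,0,0]}}

```text
clock: 3.85
position: [453.5, 193.3, 134.5]
tcp_rot: [[-0.249, 0.968, -0.0], [0.968, 0.249, -0.0], [-0.0, -0.0, -1.0]]
contact_force: [0.2, 0.4, -0.1]
finger_gap: 0.308
grasp_force: 0.0
```

Emit:
{"op": "arm_command", "data": {"motion": [0,0,0,0,0,0,0,0,0,0,0,0,0,0,0,0,0,0,0,0,0,0,0,0,0,0,0,0,0,0,0.005,0,0,0,0,0,0,0.015,0,0,0,0,0,0,0.02,0,0,0,0,0,0,0.02,0,0,0,0,0,0,0.01,0,0,0,0]}}

```text
clock: 4.75
position: [454.4, 194.0, 207.2]
tcp_rot: [[-0.249, 0.968, 0.003], [0.968, 0.249, 0.001], [0.0, 0.003, -1.0]]
contact_force: [-0.2, -0.3, -0.0]
finger_gap: 0.002
grasp_force: 0.0
```

The gripper shut on nothing, so I'll look at what happened.

```bash
python3 look.py w2; python3 - <<'E'
from h import *
im=np.load("w.npy");sc=read_camera("scene")
a=cv2.resize(im[60:260,120:390],(540,400));b=cv2.resize(sc[110:230,240:400],(533,400),interpolation=cv2.INTER_CUBIC)
cv2.imwrite("pics/m.png",cv2.resize(np.hstack([a,b])[:,:,::-1],(800,298)))
E
```

```text
4.75 [454.4 194.  207.2] yangle 14.433834284823309 [ 0.  0. -1.] [ 0.2  0.3 -0.9  1.8  0.2  1.1 -0.5]
```

View pics/m.png

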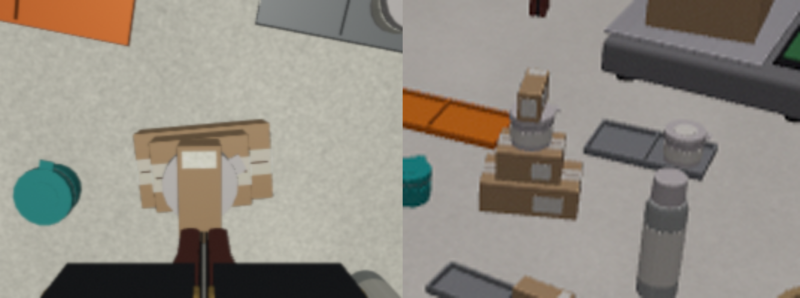

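```bash
python3 - <<'E'
from h import *
s=np.load("s.npy",allow_pickle=True).item();C=cam("wrist",s);im=np.load("w.npy")
print("tcp px",proj([s["position"],s["position"]+[0,0,19]],C), "slim centre px",proj([[453,195.5,160],[453,195.5,124]],C))
x0,y0=200,130
o=cv2.resize(im[y0:y0+120,x0:x0+120],None,fx=5,fy=5,interpolation=cv2.INTER_CUBIC)
rect3o=[proj(rect(453,195.5,np.radians(14.6),-13,13,30,z),C) for z in(160,)]
for p in rect3o: cv2.polylines(o,[np.round(((p-[x0,y0])*5+2)*16).astype(int)],True,(255,0,0),1,cv2.LINE_AA,4)
cv2.imwrite("pics/c2.png",o[:,:,::-1])
E
```

```text
tcp px [[255.3 211.1]
 [255.2 220.1]] slim centre px [[254.3 192.4]
 [254.4 183.3]]
```

View pics/c2.png

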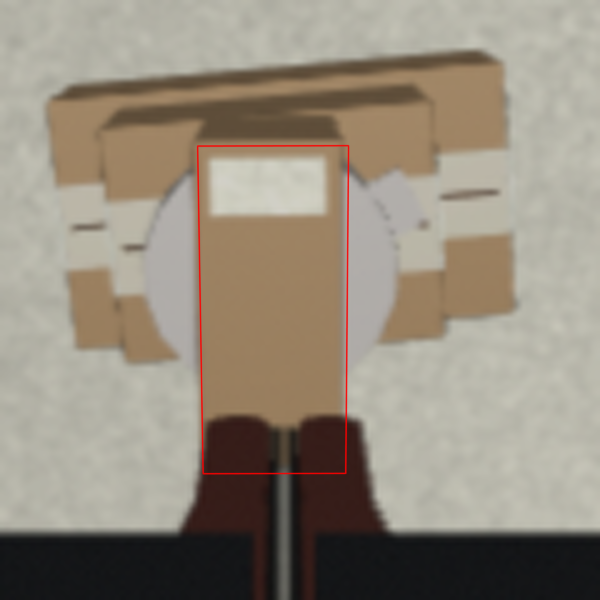

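The stack is undisturbed: the red predicted outline still matches the slim box, and the fingers are centred on it. I'll retry, reading the grip before I lift.

Emit:
{"op": "arm_command", "data": {"motion": [0,0.001,0,0,0,0,0.7,0,0,0,0,0,0,0.7,0,0,0,0,0,0,0.7,0,0,0,0,0,0,0.7,0,0,0,0,0,0,0.7,0,0,0,0,0,0,0.7,0,0,0,0,0,0,0.7,0,0,0,0,0,0,0.7]}}

```text
clock: 5.65
position: [453.6, 194.3, 204.6]
tcp_rot: [[-0.249, 0.969, 0.0], [0.969, 0.249, 0.0], [0.0, 0.0, -1.0]]
contact_force: [0.7, 0.4, -0.2]
finger_gap: 0.68
grasp_force: 0.0
```

Emit:
{"op": "arm_command", "data": {"motion": [0,0,-0.015,0,0,0,0.7,0,0,-0.02,0,0,0,0.7,0,0,-0.015,0,0,0,0.7,0,0,-0.012,0,0,0,0.7,0,0,-0.01,0,0,0,0.7,0,0,0,0,0,0,0.7,0,0,0,0,0,0,0.7]}}

```text
clock: 6.35
position: [453.7, 194.6, 132.8]
tcp_rot: [[-0.249, 0.968, 0.0], [0.968, 0.249, 0.0], [0.0, 0.0, -1.0]]
contact_force: [0.1, 0.2, 0.1]
finger_gap: 0.701
grasp_force: 0.0
```

Emit:
{"op": "arm_command", "data": {"motion": [0,0,0,0,0,0,0,0,0,0,0,0,0,0,0,0,0,0,0,0,0,0,0,0,0,0,0,0,0,0,0,0,0,0,0,0,0,0,0,0,0,0]}}

```text
clock: 6.95
position: [453.6, 194.3, 132.6]
tcp_rot: [[-0.249, 0.969, 0.0], [0.969, 0.249, 0.0], [-0.0, 0.0, -1.0]]
contact_force: [0.3, -0.1, 0.6]
finger_gap: 0.189
grasp_force: 0.0
```

```bash
python3 look.py w3; python3 - <<'E'
from h import *
im=np.load("w.npy");sc=read_camera("scene")
a=im[100:260,180:340];a=cv2.resize(a,(500,500));b=cv2.resize(sc[100:200,240:340],(500,500),interpolation=cv2.INTER_CUBIC)
cv2.imwrite("pics/m2.png",cv2.resize(np.hstack([a,b])[:,:,::-1],(800,400)))
E
```

```text
6.95 [453.6 194.3 132.6] yangle 14.418205855978186 [ 0.  0. -1.] [ 0.2  0.4 -0.8  1.9  0.3  1.  -0.5]
```

View pics/m2.png

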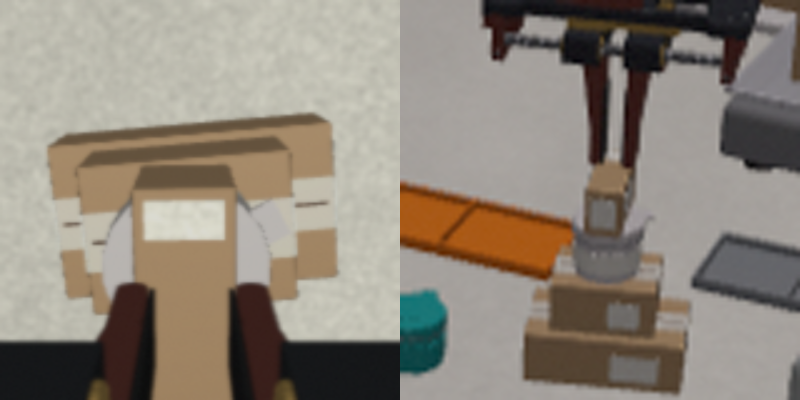

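The wrist crop shows the tips straddling the box at its middle, but in the scene crop the fingers seem to end at the box's top. I'll check the reported TCP and box position against the scene camera.

```bash
python3 - <<'E'
from h import *
s=np.load("s.npy",allow_pickle=True).item();C=cam("scene")
f=lambda P:((proj(P,C)-[240,100])*4+[400,0])
print("tcp",f([s["position"]]))
print("fingers at +-13",f([s["position"]+k*s["tcp_rot"][:,1] for k in(-13,13)]))
for z in(124,160):print("slim",z,f(rect(453,195.5,np.radians(14.6),-13,13,30,z)))
print("long bottom/top",f(rect(456.5,192.6,np.radians(19),-58,58,33,0)),f(rect(456.5,192.6,np.radians(19),-58,58,33,42)))
print(readout.get_state()["finger_gap"],readout.get_state()["grasp_force"])
E
```

```text
tcp [[609.3 205.6]]
fingers at +-13 [[591.2 203.4]
 [627.4 207.8]]
slim 124 [[582.5 233.8]
 [619.1 238.3]
 [634.3 197.2]
 [598.8 193. ]]
slim 160 [[584.2 188.6]
 [621.4 193. ]
 [636.7 152.9]
 [600.8 148.8]]
long bottom/top [[521.1 380. ]
 [678.9 395.3]
 [686.  345.6]
 [533.9 331.5]] [[522.  332.4]
 [682.5 347.4]
 [689.6 298.6]
 [534.9 284.8]]
0.10323779477681266 0.0
```

```bash
python3 - <<'E'
from h import *
from plant import robot
print({k:getattr(robot,k) for k in dir(robot) if k[0]!="_" and not callable(getattr(robot,k))}, [k for k in dir(robot) if k[0]!='_'])
s=np.load("s.npy",allow_pickle=True).item()
sc=read_camera("scene");C=cam("scene")
o=cv2.resize(sc[60:180,240:360],None,fx=5,fy=5,interpolation=cv2.INTER_CUBIC)
R=s["tcp_rot"];
for dz,c in((0,(255,0,0)),(30,(0,255,0))):
  for k in (-13,13):
    p=(proj([s["position"]+[0,0,dz]+k*R[:,1]],C)[0]-[240,60])*5+2; cv2.circle(o,tuple(np.round(p).astype(int)),4,c,1)
cv2.imwrite("pics/c3.png",o[:,:,::-1])
E
```

```text
{'tcp_to_grasp': 18.700000000000003} ['PlanningError', 'tcp_to_grasp']
```

View pics/c3.png

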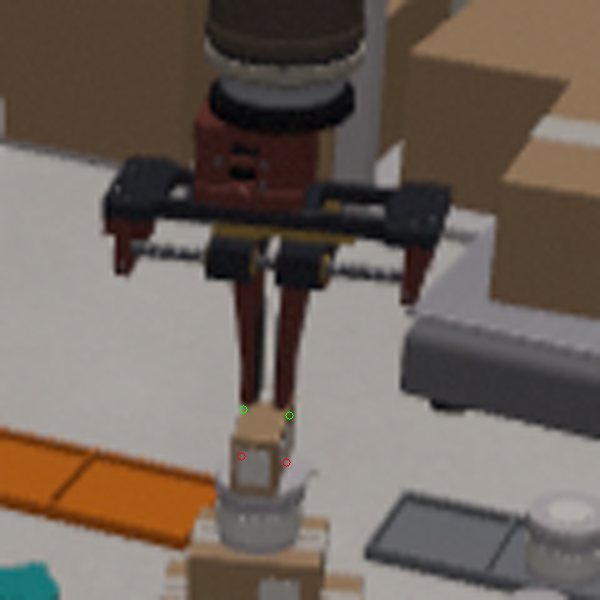

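Both the scene and wrist views put the real fingertips about 34 mm short of the reported TCP. Reported positions and stack measurements agree otherwise, so only the finger length is off. I'll reach 31 mm deeper and watch the contact force.

Emit:
{"op": "arm_command", "data": {"motion": [0,0,0.01,0,0,0,0.7,0,0,0,0,0,0,0.7,0,0,0,0,0,0,0.7,0,0,0,0,0,0,0.7,0,0,0,0,0,0,0.7,0,0,0,0,0,0,0.7,0,0,-0.01,0,0,0,0.7,0,0,-0.01,0,0,0,0.7,0,0,-0.01,0,0,0,0.7,0,0,0,0,0,0,0.7]}}

```text
clock: 8.1
position: [452.4, 193.7, 110.7]
tcp_rot: [[-0.249, 0.968, -0.003], [0.968, 0.249, -0.001], [-0.0, -0.003, -1.0]]
contact_force: [0.0, -0.3, 0.6]
finger_gap: 0.701
grasp_force: 0.0
```

Emit:
{"op": "arm_command", "data": {"motion": [0,0,-0.005,0,0,0,0.7,0,0,-0.005,0,0,0,0.7,0,0,0,0,0,0,0,0,0,0,0,0,0,0,0,0,0,0,0,0,0,0,0,0,0,0,0,0,0,0,0,0,0,0,0,0,0,0,0,0,0,0,0,0,0,0,0,0,0]}}

```text
clock: 9.0
position: [453.6, 194.3, 102.7]
tcp_rot: [[-0.249, 0.969, 0.0], [0.969, 0.249, -0.0], [-0.0, 0.0, -1.0]]
contact_force: [-1.0, -0.5, 1.7]
finger_gap: 0.293
grasp_force: 30.0
```

Gripped at 0.293, which is 26 mm, with 30 N. Next I'll lift it and carry it to tray_slim.

Emit:
{"op": "arm_command", "data": {"motion": [0,0,0.01,0,0,0,0,0,0,0.02,0,0,0,0,0.002,-0.014,0.02,0,0,8,0,0.003,-0.025,0,0,0,8,0,0.003,-0.03,0,0,0,8,0,0.003,-0.03,0,0,0,8,0,0.003,-0.03,0,0,0,8,0,0.003,-0.03,0,0,0,8,0,0.003,-0.025,0,0,0,8,0,0.002,-0.01,-0.01,0,0,8,0]}}

```text
clock: 10.0
position: [476.6, -2.6, 143.7]
tcp_rot: [[-0.98, 0.199, 0.002], [0.199, 0.98, -0.001], [-0.002, -0.001, -1.0]]
contact_force: [-1.4, 0.2, -1.2]
finger_gap: 0.293
grasp_force: 30.0
```

Emit:
{"op": "arm_command", "data": {"motion": [0,0,-0.02,0,0,7.7,0,0,0,-0.02,0,0,0,0,0,0,-0.02,0,0,0,0,0,0,-0.01,0,0,0,0,0,0,0,0,0,0,0]}}

```text
clock: 10.5
position: [474.9, 0.3, 71.9]
tcp_rot: [[-0.998, 0.067, -0.002], [0.067, 0.998, 0.0], [0.002, 0.0, -1.0]]
contact_force: [-0.0, -0.0, -1.0]
finger_gap: 0.295
grasp_force: 30.0
```

```bash
cat > tray.py <<'E'
from h import *
import sys
# overlay tray prediction on the wrist picture: name x y yawdeg L W z
s=np.load("s.npy",allow_pickle=True).item();C=cam("wrist",s);im=np.load("w.npy").copy()
x,y,a,L,W=map(float,sys.argv[2:7])
o=cv2.resize(im,(768,576),interpolation=cv2.INTER_CUBIC)
rect3(o,C,(x,y,np.radians(a)),L,W,11,(255,0,0),1.5);rect3(o,C,(x,y,np.radians(a)),L+6,W+6,11,(0,255,0),1.5)
cv2.imwrite(f"pics/{sys.argv[1]}.png",o[:,:,::-1])
E
python3 look.py w4; python3 tray.py t4 475 0.5 -3.9 80 46
```

```text
10.5 [474.9   0.3  71.9] yangle 86.13216307211633 [-0.  0. -1.] [ 0.7  0.5 -1.   2.   0.5  0.9  0.9]
```

View pics/t4.png

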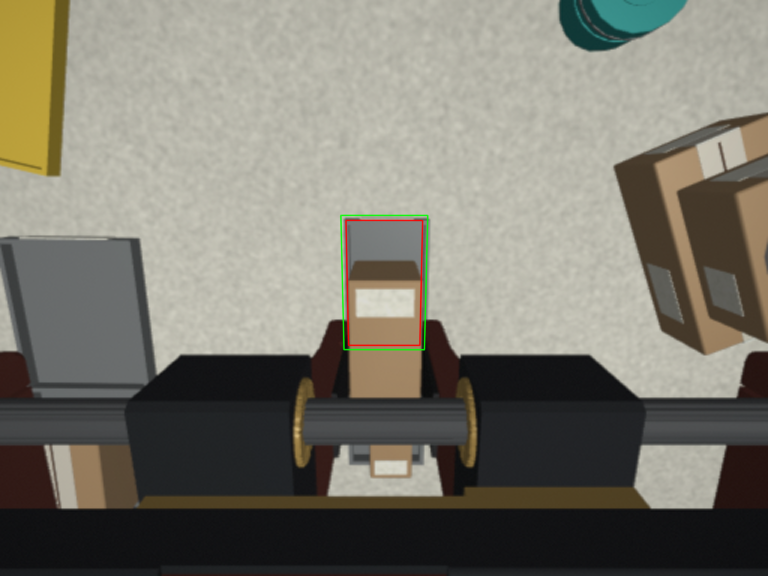

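The slim box is held square, and the overlay (red/green at (385,282)) coincides with the tray's empty front pocket. I'll lower it.

Emit:
{"op": "arm_command", "data": {"motion": [0,0.001,-0.02,0,0,0,0,0,0,-0.025,0,0,0,0,0,0,-0.02,0,0,0,0,0,0,-0.01,0,0,0,0,0,0,-0.005,0,0,0,0,0,0,-0.004,0,0,0,0,0,0,-0.002,0,0,0,0,0,0,-0.002,0,0,0,0,0,0,-0.001,0,0,0,0,0,0,0,0,0,0,0]}}

```text
clock: 11.55
position: [475.7, 1.3, -16.3]
tcp_rot: [[-0.998, 0.068, 0.0], [0.068, 0.998, -0.0], [-0.0, -0.0, -1.0]]
contact_force: [-0.0, -0.2, -1.7]
finger_gap: 0.295
grasp_force: 30.0
```

Emit:
{"op": "arm_command", "data": {"motion": [0,0,-0.001,0,0,0,0,0,0,-0.001,0,0,0,0,0,0,-0.0005,0,0,0,0,0,0,0,0,0,0,0]}}

```text
clock: 11.95
position: [475.7, 1.3, -18.3]
tcp_rot: [[-0.998, 0.068, 0.0], [0.068, 0.998, -0.001], [-0.0, -0.001, -1.0]]
contact_force: [-2.7, -0.2, 9.1]
finger_gap: 0.291
grasp_force: 30.0
```

It touches the floor at the expected height with 9 N upward. I'll release it and go back for the tub. Its pull tab points to about 45° world, so I'll close along about 100°.

Emit:
{"op": "arm_command", "data": {"motion": [0,0,0,0,0,0,0.5,0,0,0,0,0,0,0.5,0,0,0,0,0,0,0.55,0,0,0.01,0,0,0,0.6,0,0,0.025,0,0,0,0.8,0,0,0.04,0,0,0,0.8,0,0,0.045,0,0,0,0.8,-0.004,0.04,0.035,0,0,7,0.8,-0.006,0.04,0,0,0,7,0.8,-0.006,0.045,0,0,0,0,0.8]}}

```text
clock: 12.95
position: [460.4, 124.2, 135.5]
tcp_rot: [[-0.984, -0.177, 0.002], [-0.177, 0.984, -0.0], [-0.002, -0.001, -1.0]]
contact_force: [0.5, 0.9, -1.1]
finger_gap: 0.798
grasp_force: 0.0
```

Emit:
{"op": "arm_command", "data": {"motion": [-0.006,0.045,0,0,0,0,0.8,0,0.02,-0.01,0,0,0,0.8,0,0,-0.02,0,0,0,0.8,0,0,0,0,0,0,0.8]}}

```text
clock: 13.35
position: [452.2, 189.0, 102.7]
tcp_rot: [[-0.984, -0.178, -0.003], [-0.178, 0.984, -0.001], [0.003, -0.0, -1.0]]
contact_force: [0.1, 0.0, 0.6]
finger_gap: 0.799
grasp_force: 0.0
```

```bash
python3 look.py w5; python3 - <<'E'
from h import *
s=np.load("s.npy",allow_pickle=True).item();C=cam("wrist",s);im=np.load("w.npy")
o=cv2.resize(im,(768,576),interpolation=cv2.INTER_CUBIC)
t=np.linspace(0,6.283,60);P=np.c_[453.4+26*np.cos(t),193.2+26*np.sin(t),0*t+124]
cv2.polylines(o,[np.round(proj(P,C)*1.5).astype(int)],True,(255,0,0),1)
rect3(o,C,(454,193.4,np.radians(18.7)),76,56,82,(0,255,0),1.5);rect3(o,C,(456.7,192.6,np.radians(19.1)),116,66,42,(0,0,255),1.5)
rect3(o,C,(475.7,1,np.radians(-3.9)),60,26,39,(255,0,255),1.5)
cv2.imwrite("pics/w5o.png",o[:,:,::-1])
E
```

```text
13.35 [452.2 189.  102.7] yangle 100.25331116172178 [-0. -0. -1.] [ 0.3  0.5 -1.1  2.   0.5  1.   0.8]
```

View pics/w5o.png

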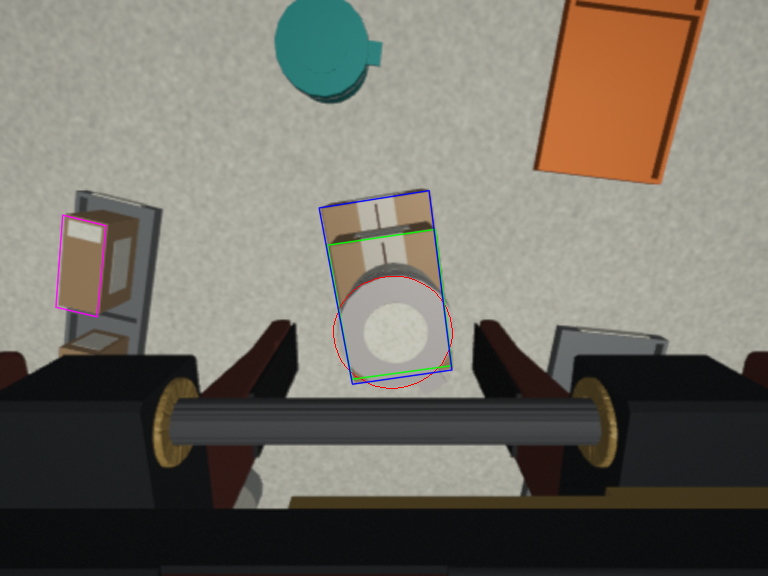

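The slim box stands in its pocket (magenta), and the tub and carton outlines match, with the lid at (396,332). Now I'll go down for the tub.

Emit:
{"op": "arm_command", "data": {"motion": [0,0.002,-0.012,0,0,0,0.8,0,0,-0.012,0,0,0,0.8,0,0,-0.008,0,0,0,0.8,0,0,-0.005,0,0,0,0.8,0,0,-0.005,0,0,0,0.8,0,0,0,0,0,0,0,0,0,0,0,0,0,0,0,0,0,0,0,0,0,0,0,0,0,0,0,0,0,0,0,0,0,0,0]}}

```text
clock: 14.4
position: [454.0, 191.4, 62.2]
tcp_rot: [[-0.984, -0.176, 0.001], [-0.176, 0.984, 0.001], [-0.001, 0.001, -1.0]]
contact_force: [0.5, 2.5, 1.7]
finger_gap: 0.57
grasp_force: 30.0
```

Emit:
{"op": "arm_command", "data": {"motion": [0,0,0.005,0,0,0,0,0,0,0.015,0,0,0,0,0,0.01,0.02,0,0,0,0,0.008,0.025,0,0,0,0,0,0.009,0.03,0,0,0,0,0,0.009,0.03,0,0,0,0,0,0.009,0.03,0,0,0,0,0,0.008,0.025,-0.01,0,0,0,0,0.006,0.018,-0.02,0,0,0,0,0,0,-0.01,0,0,0,0]}}

```text
clock: 15.4
position: [502.3, 361.0, 61.5]
tcp_rot: [[-0.984, -0.178, -0.001], [-0.178, 0.984, 0.001], [0.001, 0.001, -1.0]]
contact_force: [-0.2, -0.6, -2.3]
finger_gap: 0.576
grasp_force: 30.0
```

```bash
python3 look.py w6; python3 tray.py t6 502.9 359.6 3 72 72
```

```text
15.4 [502.3 361.   61.5] yangle 100.23412877113834 [-0.  0. -1.] [-0.1  0.7 -0.9  1.7  0.6  1.1  0.5]
```

View pics/t6.png

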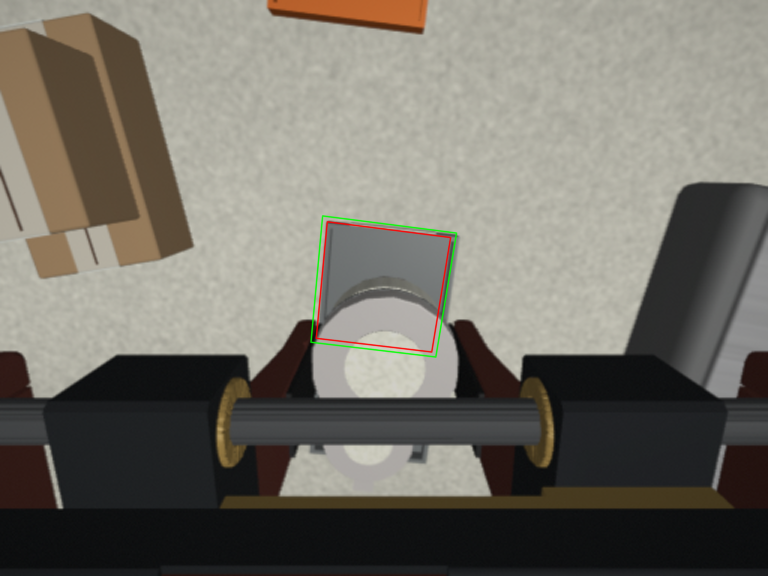

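The tub is held level over the empty pocket, and the overlay agrees with the tray at (385,288). Lowering.

Emit:
{"op": "arm_command", "data": {"motion": [0,-0.001,-0.02,0,0,0,0,0,0,-0.02,0,0,0,0,0,0,-0.015,0,0,0,0,0,0,-0.01,0,0,0,0,0,0,-0.005,0,0,0,0,0,0,-0.004,0,0,0,0,0,0,-0.001,0,0,0,0,0,0,-0.001,0,0,0,0,0,0,0,0,0,0,0]}}

```text
clock: 16.35
position: [503.0, 358.1, -13.8]
tcp_rot: [[-0.984, -0.176, 0.0], [-0.176, 0.984, 0.0], [-0.001, 0.0, -1.0]]
contact_force: [0.0, -0.4, -1.4]
finger_gap: 0.571
grasp_force: 30.0
```

Emit:
{"op": "arm_command", "data": {"motion": [0,0,-0.001,0,0,0,0,0,0,-0.001,0,0,0,0,0,0,-0.001,0,0,0,0,0,0,0,0,0,0,0]}}

```text
clock: 16.75
position: [502.9, 357.9, -16.7]
tcp_rot: [[-0.984, -0.176, 0.0], [-0.176, 0.984, -0.0], [-0.0, -0.0, -1.0]]
contact_force: [0.1, -1.0, 1.8]
finger_gap: 0.573
grasp_force: 30.0
```

Emit:
{"op": "arm_command", "data": {"motion": [0,0,-0.0005,0,0,0,0.573,0,0,0,0,0,0,0.7,0,0,0,0,0,0,0.75,0,0,0.005,0,0,0,0.75,0,0,0.02,0,0,0,0.75,0,0,0.035,0,0,0,0.9,-0.008,-0.02,0.035,0,0,4,1,-0.01,-0.035,0.015,0,0,4.5,1,-0.012,-0.045,0,0,0,0,1,-0.012,-0.04,0,0,0,0,1]}}

```text
clock: 17.75
position: [460.8, 216.7, 94.1]
tcp_rot: [[-0.947, -0.32, 0.002], [-0.32, 0.947, -0.0], [-0.002, -0.001, -1.0]]
contact_force: [1.8, -0.9, -0.0]
finger_gap: 1.001
grasp_force: 0.0
```

Emit:
{"op": "arm_command", "data": {"motion": [-0.007,-0.025,0,0,0,0,1,0,0,-0.02,0,0,0,1,0,0,0,0,0,0,1]}}

```text
clock: 18.05
position: [453.5, 191.1, 72.3]
tcp_rot: [[-0.948, -0.317, -0.0], [-0.317, 0.948, -0.002], [0.001, -0.001, -1.0]]
contact_force: [0.5, -0.2, 0.3]
finger_gap: 0.996
grasp_force: 0.0
```

```bash
python3 look.py w7; python3 - <<'E'
from h import *
s=np.load("s.npy",allow_pickle=True).item();C=cam("wrist",s);im=np.load("w.npy")
o=cv2.resize(im,(768,576),interpolation=cv2.INTER_CUBIC)
rect3(o,C,(454,193.4,np.radians(18.7)),76,56,82,(0,255,0),1.5);rect3(o,C,(456.7,192.6,np.radians(19.1)),116,66,42,(0,0,255),1.5)
cv2.imwrite("pics/w7o.png",o[120:420,:][:,:,::-1])
E
```

```text
18.05 [453.5 191.1  72.3] yangle 108.51114544399651 [-0. -0. -1.] [ 0.3  0.6 -1.1  2.   0.6  1.   0.8]
```

View pics/w7o.png

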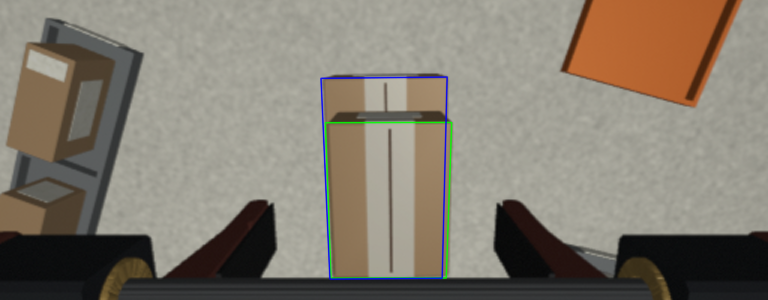

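The short carton outline (green, centre about (388,200)) matches and sits centred between the fingers. Descending and closing.

Emit:
{"op": "arm_command", "data": {"motion": [0,0.001,-0.012,0,0,0,1,0,0,-0.015,0,0,0,1,0,0,-0.012,0,0,0,1,0,0,-0.006,0,0,0,1,0,0,-0.004,0,0,0,1,0,0,0,0,0,0,0,0,0,0,0,0,0,0,0,0,0,0,0,0,0,0,0,0,0,0,0,0,0,0,0,0,0,0,0]}}

```text
clock: 19.1
position: [454.1, 193.8, 23.7]
tcp_rot: [[-0.948, -0.319, 0.001], [-0.319, 0.948, 0.0], [-0.001, -0.0, -1.0]]
contact_force: [-0.2, -0.1, 1.2]
finger_gap: 0.634
grasp_force: 29.9
```

Emit:
{"op": "arm_command", "data": {"motion": [0,0,0,0,0,0,0,0,0,0,0,0,0,0,0,0,0,0,0,0,0]}}

```text
clock: 19.4
position: [454.1, 193.8, 23.7]
tcp_rot: [[-0.948, -0.319, 0.001], [-0.319, 0.948, -0.0], [-0.0, -0.0, -1.0]]
contact_force: [0.0, -1.5, 4.8]
finger_gap: 0.635
grasp_force: 29.9
```

Emit:
{"op": "arm_command", "data": {"motion": [0,0,0.005,0,0,0,0,0,0,0.02,0,0,0,0,0,-0.01,0.02,0,0,0,0,0.003,-0.025,0,0,0,-4,0,0.004,-0.035,0,0,0,-5,0,0.004,-0.045,0,0,0,-5,0,0.004,-0.045,0,0,0,-5,0,0.004,-0.045,0,0,0,-4,0,0.004,-0.045,0,0,0,0,0,0.004,-0.045,0,0,0,0,0]}}

```text
clock: 20.4
position: [480.2, -103.0, 68.3]
tcp_rot: [[-0.997, 0.076, -0.001], [0.076, 0.997, -0.0], [0.001, -0.0, -1.0]]
contact_force: [1.2, 0.5, -3.7]
finger_gap: 0.635
grasp_force: 30.0
```

Emit:
{"op": "arm_command", "data": {"motion": [0,-0.04,0,0,0,0,0,0,-0.03,0,0,0,0,0,0,-0.02,0,0,0,0,0,0,-0.006,-0.01,0,0,0,0,0,0,-0.015,0,0,0,0,0,0,0,0,0,0,0]}}

```text
clock: 21.0
position: [479.0, -195.2, 40.9]
tcp_rot: [[-0.997, 0.075, -0.004], [0.075, 0.997, 0.002], [0.004, 0.002, -1.0]]
contact_force: [-1.1, 0.3, -3.4]
finger_gap: 0.636
grasp_force: 30.0
```

```bash
python3 look.py w8; cat > edge.py <<'E'
# refine tray pose: image position of the front/side wall outline vs prediction, by grey-vs-bench contrast in the wrist view
from h import *
import sys
from scipy.optimize import minimize
x,y,a,L,W=map(float,sys.argv[1:6])
s=np.load("s.npy",allow_pickle=True).item();C=cam("wrist",s);im=np.load("w.npy")
S=3;G=cv2.GaussianBlur(cv2.resize(cv2.cvtColor(im,cv2.COLOR_RGB2GRAY),None,fx=S,fy=S),(0,0),2).astype(float)
R=s["tcp_rot"];sg=np.sign(R[0,0])  # use the front part of the pocket (x from -L/2-3 to -L/2+25), seen ahead of the pack
def cost(p):
    m=lambda d:cv2.fillPoly(np.zeros(G.shape,np.uint8),[np.round((proj(rect(p[0],p[1],np.radians(p[2]),-L/2-3-d,-L/2+float(sys.argv[6]),W/2+3+d,11),C)*S+S/2-.5)*16).astype(int)],1,cv2.LINE_8,4)>0
    A=m(0);B=m(5)&~A
    return G[A].mean()-G[B].mean()
r=minimize(cost,[x,y,a],method="Nelder-Mead",options=dict(initial_simplex=[[x,y,a],[x+5,y,a],[x,y+5,a],[x,y,a+4]]))
print("tray",r.x,r.fun,"start",cost([x,y,a]))
E
python3 edge.py 481.4 -197.3 -4.6 96 76 15
```

```text
21.0 [ 479.  -195.2   40.9] yangle 85.71339601336814 [-0.  0. -1.] [ 1.   0.6 -0.9  2.   0.6  0.9  1.3]
tray [ 483.3 -196.9   -4.8] -60.66190302738464 start -55.85885362295778
```

Emit:
{"op": "arm_command", "data": {"motion": [0.001,0,-0.015,0,0,0,0,0,0,-0.015,0,0,0,0,0,0,-0.012,0,0,0,0,0,0,-0.006,0,0,0,0,0,0,-0.005,0,0,0,0,0,0,-0.002,0,0,0,0,0,0,-0.001,0,0,0,0,0,0,0,0,0,0,0]}}

```text
clock: 21.85
position: [482.0, -197.3, -12.4]
tcp_rot: [[-0.997, 0.077, 0.0], [0.077, 0.997, -0.0], [-0.0, -0.0, -1.0]]
contact_force: [0.6, 0.0, -3.1]
finger_gap: 0.64
grasp_force: 30.0
```

Emit:
{"op": "arm_command", "data": {"motion": [0,0,-0.001,0,0,0,0,0,0,-0.001,0,0,0,0,0,0,0,0,0,0,0]}}

```text
clock: 22.15
position: [481.8, -197.3, -14.6]
tcp_rot: [[-0.997, 0.076, 0.0], [0.076, 0.997, -0.0], [-0.0, -0.0, -1.0]]
contact_force: [0.4, -0.5, -3.5]
finger_gap: 0.639
grasp_force: 30.0
```

Emit:
{"op": "arm_command", "data": {"motion": [0,0,-0.0007,0,0,0,0,0,0,-0.0005,0,0,0,0,0,0,0,0,0,0,0]}}

```text
clock: 22.45
position: [481.9, -197.2, -15.3]
tcp_rot: [[-0.997, 0.076, 0.0], [0.076, 0.997, -0.001], [-0.0, -0.001, -1.0]]
contact_force: [-2.6, -0.5, 5.2]
finger_gap: 0.635
grasp_force: 30.0
```

It touched down at 5 N. I'll release it and return for the long carton.

Emit:
{"op": "arm_command", "data": {"motion": [0,0,0,0,0,0,0.75,0,0,0,0,0,0,0.85,0,0,0.005,0,0,0,0.9,0,0,0.02,0,0,0,1,0,0,0.03,0,0,0,1,0,0.02,0.015,0,0,0,1,-0.003,0.04,0,0,0,5,1,-0.004,0.045,0,0,0,5,1,-0.004,0.045,0,0,0,5,1,-0.004,0.045,0,0,0,5,1]}}

```text
clock: 23.45
position: [466.0, 0.5, 54.5]
tcp_rot: [[-0.962, -0.273, 0.001], [-0.273, 0.962, -0.0], [-0.001, -0.0, -1.0]]
contact_force: [0.9, 0.7, -0.6]
finger_gap: 1.0
grasp_force: 0.0
```

Emit:
{"op": "arm_command", "data": {"motion": [-0.004,0.045,0,0,0,3.4,1,-0.003,0.045,0,0,0,0,1,-0.003,0.045,0,0,0,0,1,0,0.04,0,0,0,0,1,0,0.02,0,0,0,0,1,0,0,0,0,0,0,1,0,0,0,0,0,0,1]}}

```text
clock: 24.15
position: [455.9, 193.4, 54.1]
tcp_rot: [[-0.945, -0.328, -0.0], [-0.328, 0.945, -0.0], [0.0, -0.0, -1.0]]
contact_force: [0.6, -0.4, 0.3]
finger_gap: 1.002
grasp_force: 0.0
```

```bash
python3 look.py w9; python3 - <<'E'
from h import *
from scipy.optimize import minimize
s=np.load("s.npy",allow_pickle=True).item();C=cam("wrist",s);im=np.load("w.npy")
# cardboard: saturation vs bench, long carton top z=42, front part
S=3;H=cv2.resize(cv2.cvtColor(im,cv2.COLOR_RGB2HSV)[:,:,1],None,fx=S,fy=S);G=cv2.GaussianBlur(H,(0,0),2).astype(float)
def cost(p):
    m=lambda d,x0:cv2.fillPoly(np.zeros(G.shape,np.uint8),[np.round((proj(rect(p[0],p[1],np.radians(p[2]),-58-x0,-10,33+d,42),C)*S+S/2-.5)*16).astype(int)],1,cv2.LINE_8,4)>0
    A=m(0,0);B=m(6,0)&~A
    return G[B].mean()-G[A].mean()
x=[456.7,192.6,19.1]
r=minimize(lambda q:cost([x[0],*q]),x[1:],method="Nelder-Mead",options=dict(initial_simplex=[[192.6,19.1],[197,19.1],[192.6,22]]))
print(r.x,r.fun,cost(x))
np.save("w9.npy",im)
E
```

```text
24.15 [455.9 193.4  54.1] yangle 109.13408910010054 [-0. -0. -1.] [ 0.3  0.6 -1.   2.   0.6  0.9  0.8]
[192.5  18.5] -48.43230920359015 -48.22405520113519
```

Emit:
{"op": "arm_command", "data": {"motion": [0.001,-0.001,-0.02,0,0,0,1,0,0,-0.02,0,0,0,1,0,0,-0.018,0,0,0,1,0,0,-0.01,0,0,0,1,0,0,-0.004,0,0,0,1,0,0,0,0,0,0,0.7,0,0,0,0,0,0,0,0,0,0,0,0,0,0,0,0,0,0,0,0,0,0,0,0,0,0,0,0]}}

```text
clock: 25.2
position: [458.3, 192.3, -17.2]
tcp_rot: [[-0.945, -0.326, 0.001], [-0.326, 0.945, 0.001], [-0.001, 0.0, -1.0]]
contact_force: [-0.6, -0.2, 4.9]
finger_gap: 0.75
grasp_force: 30.0
```

Emit:
{"op": "arm_command", "data": {"motion": [0,0,0,0,0,0,0,0,0,0,0,0,0,0,0,0,0,0,0,0,0]}}

```text
clock: 25.5
position: [458.3, 192.4, -17.2]
tcp_rot: [[-0.945, -0.326, 0.001], [-0.326, 0.945, 0.001], [-0.001, 0.0, -1.0]]
contact_force: [-0.5, 0.3, 5.8]
finger_gap: 0.754
grasp_force: 30.0
```

Emit:
{"op": "arm_command", "data": {"motion": [0,0,0.005,0,0,0,0,0,0,0.02,0,0,0,0,0,0,0.025,0,0,0,0,0,-0.015,0.02,0,0,0,0,0.003,-0.025,0,0,0,-3,0,0.004,-0.035,0,0,0,-4,0,0.004,-0.045,0,0,0,-4,0,0.004,-0.045,0,0,0,-4,0,0.004,-0.045,0,0,0,-3,0,0.004,-0.045,0,0,0,0,0]}}

```text
clock: 26.5
position: [479.8, -65.4, 52.0]
tcp_rot: [[-1.0, -0.016, -0.001], [-0.016, 1.0, -0.001], [0.001, -0.001, -1.0]]
contact_force: [1.4, 0.3, -4.8]
finger_gap: 0.749
grasp_force: 30.0
```

Emit:
{"op": "arm_command", "data": {"motion": [0.004,-0.045,0,0,0,0,0,0.004,-0.045,0,0,0,0,0,0.004,-0.045,0,0,0,0,0,0.004,-0.045,0,0,0,0,0,0,-0.045,0,0,0,0,0,0,-0.035,0,0,0,0,0,0,-0.02,0,0,0,0,0,0,-0.007,-0.01,0,0,0,0,0,0,-0.01,0,0,0,0,0,0,0,0,0,0,0]}}

```text
clock: 27.5
position: [495.3, -347.6, 29.8]
tcp_rot: [[-1.0, -0.02, -0.003], [-0.02, 1.0, 0.003], [0.003, 0.003, -1.0]]
contact_force: [1.0, 0.8, -6.6]
finger_gap: 0.75
grasp_force: 30.0
```

```bash
python3 look.py w10; python3 edge.py 496.5 -349.5 0.9 136 86 15
```

```text
27.5 [ 495.3 -347.6   29.8] yangle 91.12024940962925 [-0.  0. -1.] [ 1.1  0.7 -0.9  1.7  0.7  1.   1.6]
tray [ 498.6 -349.5    1.6] -37.713803183573305 start -34.25800803499831
```

Emit:
{"op": "arm_command", "data": {"motion": [0.0015,0,-0.012,0,0,0,0,0,0,-0.012,0,0,0,0,0,0,-0.009,0,0,0,0,0,0,-0.005,0,0,0,0,0,0,-0.003,0,0,0,0,0,0,-0.002,0,0,0,0,0,0,0,0,0,0,0,0,0,0,0,0,0,0]}}

```text
clock: 28.35
position: [498.5, -350.3, -10.5]
tcp_rot: [[-1.0, -0.018, 0.0], [-0.018, 1.0, -0.0], [-0.0, -0.0, -1.0]]
contact_force: [-0.4, 0.1, -5.5]
finger_gap: 0.752
grasp_force: 30.0
```

Emit:
{"op": "arm_command", "data": {"motion": [0,0,-0.001,0,0,0,0,0,0,-0.001,0,0,0,0,0,0,-0.001,0,0,0,0,0,0,-0.0007,0,0,0,0,0,0,0,0,0,0,0]}}

```text
clock: 28.85
position: [498.3, -350.2, -14.1]
tcp_rot: [[-1.0, -0.018, -0.0], [-0.018, 1.0, -0.0], [0.0, -0.0, -1.0]]
contact_force: [-2.8, -0.2, 1.7]
finger_gap: 0.75
grasp_force: 30.0
```

Touching the floor. Release, rise clear and look once at everything.

Emit:
{"op": "arm_command", "data": {"motion": [0,0,-0.0004,0,0,0,0.75,0,0,0,0,0,0,0.9,0,0,0,0,0,0,1,0,0,0.002,0,0,0,1,0,0,0.01,0,0,0,1,0,0,0.03,0,0,0,1,0,0,0.045,0,0,0,1,-0.03,0,0.045,0,0,0,1,-0.03,0,0.045,0,0,0,1,-0.03,0,0.04,0,0,0,1]}}

```text
clock: 29.85
position: [412.5, -349.5, 197.5]
tcp_rot: [[-1.0, -0.019, 0.001], [-0.019, 1.0, -0.0], [-0.001, -0.0, -1.0]]
contact_force: [0.5, -2.0, 0.5]
finger_gap: 1.001
grasp_force: 0.0
```

Emit:
{"op": "arm_command", "data": {"motion": [-0.03,-0.03,0.04,0,0,0,1,-0.03,-0.03,0.04,0,0,0,1,-0.02,-0.02,0.02,0,0,0,1,0,0,0,0,0,0,1,0,0,0,0,0,0,1]}}

```text
clock: 30.35
position: [341.3, -421.7, 284.4]
tcp_rot: [[-1.0, -0.017, 0.001], [-0.017, 1.0, -0.001], [-0.001, -0.001, -1.0]]
contact_force: [0.9, 0.5, -0.5]
finger_gap: 1.002
grasp_force: 0.0
```

```bash
python3 - <<'E'
from h import *
t=read_camera("top");sc=read_camera("scene")
a=cv2.resize(t[80:220,90:420],(800,339),interpolation=cv2.INTER_CUBIC);b=cv2.resize(sc[120:340,150:400],(297,261))
b2=cv2.resize(np.load("w10.npy") if 0 else sc[130:250,280:400],(261,261),interpolation=cv2.INTER_CUBIC)
o=np.zeros((600,800,3),np.uint8);o[:339]=a;o[339:,:297]=b;o[339:,300:561]=b2
cv2.imwrite("pics/end.png",o[:,:,::-1]);print(readout.get_state()["clock"])
E
```

```text
30.45
```

View pics/end.png

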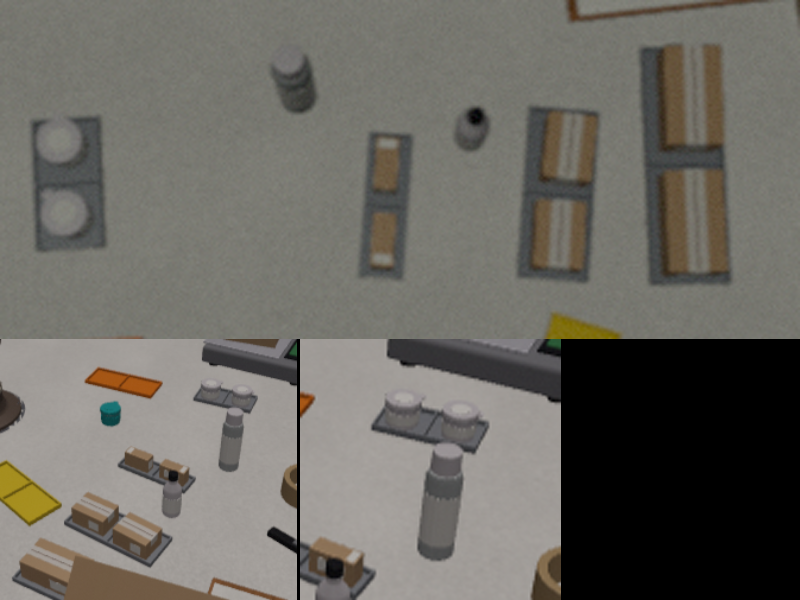

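All four packs stand flat in the front pockets: tub (65,213), slim box (382,240), short carton (558,235) and long carton (695,220). The can (294,78) and bottle (472,128) are where they were.

```bash
python3 -c "
from plant import workorder
print(workorder.finish_job())"
```

```text
the job is handed in; nothing more can be done
None
```

All four packs stand flat in the front pockets of their matching trays, the spray can and oil bottle were not disturbed, and the job was handed in at about 30 s of the 122 s allowed; no verdict came back.

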